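Show the brass nose of a collimator to the inspection camera

TASK

Pick the brass-nosed collimator out of the light grey parts tray and hold it up in the air for the inspection camera: level, its brass nose pointing straight into the lens, the end face of the nose at the camera's focus point, which is 110 mm in front of the lens, on the lens axis. Finish while still holding it there, steady, with only the gripper carrying it. Leave the other parts, the bottle and the screwdriver where they lie, and do not touch the camera or its stand.

Things in the scene. Friction and masses are not known exactly. Their poses are not given: they have to be found in the camera images.
- target_center (a point): the brass-nosed collimator, loose, about 0.11 kg: a blue square bar 24 x 24 x 60 mm with a round brass nose, 14 mm diameter, 20 mm long; 80 mm overall. This point is half-way along the 80 mm and half-way up (12 mm above its underside). x runs along the part, out through the nose: nose end face at x = +40 mm, blue bar from x = -40 to +20 mm. z is up. It lies flat in the tray, at any slant
- nose_face (a point): the centre of the flat end face of the brass nose, 40 mm ahead (+x) of target_center; same axes
- focus (a point): the camera's focus point, a point in empty air on the lens axis, 110 mm in front of the lens's front face, 180 to 260 mm above the table (the lens's height). A white disc with a black cross, 64 mm across, 10 mm thick, lies on the table exactly below it. x is level and points from the focus point straight into the lens; z is up
- lens (a point): centre of the front face of the lens of the inspection camera: a black barrel 42 mm in diameter and 36 mm long with a blue ring, on a grey camera body 56 mm wide and high, clamped at a varying height on a steel column 24 mm thick and 340 mm high. x points from the lens into the camera, z up
- stand: the fixed camera stand: dark foot plate, column, and a 30 mm wide silver rail that runs on the table under the lens to the white crossed disc. Origin on the table under the camera body, 200 mm from the cross; the camera looks along -x
- camera: the camera head on the stand; it stays clamped. Origin on the lens axis, 90 mm behind the lens's front face and 200 mm from the focus; it looks along -x
- tray: fixed light grey open tray, 260 (x) x 300 (y) x 35 mm high, walls and floor 5 mm thick; origin at the centre of its underside on the table, so parts lie on its floor 5 mm above the table
- black_nosed_center (a point): another collimator of the same size and blue body, with a black nose: not wanted. Point and axes as for target_center
- red_nosed_center (a point): another collimator of the same size and blue body, with a red nose: not wanted. Point and axes as for target_center
- adapter: loose steel ring 32 mm in diameter, 10 mm high, in the tray; origin at the centre of its underside
- thumb_nut: loose black thumb nut 26 mm in diameter, 18 mm high, in the tray; origin at the centre of its underside
- spacer: loose aluminium spacer 22 x 16 x 12 mm in the tray; origin at the centre of its underside
- cleaner: loose bottle of lens cleaner standing beyond the tray, 60 mm in diameter, 150 mm high; origin at the centre of its underside
- screwdriver: loose screwdriver lying on the table beyond the work; origin under its middle, handle to -x
There are look-alikes about, which are no part of the job. Leave any orange or turquoise look-alike of the part that bears target_center alone.

How it is judged:
By the outcome, as a careful person would: the job done as asked, in the order asked, and still so for the second after the job is handed in, while the arm keeps its last pose, push and grip.
It also fails if it takes over 32 s, if anything falls off the work surface, if the arm or the gripper's body presses on something with over 40 N, if the wrist force passes 120 N, or if a joint passes its speed limit or range.

ROBOT

A 6-joint arm with a two-finger parallel gripper is mounted at the origin on the work surface. World frame = base frame: x ahead of the robot, y to its left, z up, the work surface at z = 0. Lengths are in mm, angles in rad, forces in N, time in s.
With the tool pointing down it reaches from about 350 to 775 mm from the base axis. Payload 7.3 kg.
Tool frame: the origin (TCP) lies on the centre line of the jaws, within the pads' length; the fingertips stand 17 mm ahead of it and the grasp point (between the pads) lies 2 mm behind it; z points along the fingers, y is the line along which they close (so a half turn about z gives the same grasp; the last joint's range is limited). The gripper opens to 92 mm and grips with 3 to 60 N. Pads are 19 mm wide; open, the fingers measure 130 mm over their backs; the gripper's body (75 mm by 190 mm) begins 47 mm behind the grasp point.
Start: joints at [1.021, 0.342, 1.524, -0, 1.275, -0.146], TCP at [206.268, 482.801, 243.741] pointing down, gripper open.
Joint ranges: [-2.53, 2.53], [-0.77, 2.02], [0.04, 2.7], [-1, 4.14], [0.28, 2.66], [-3.11, 3.11]. Speed limits (rad/s): [2.57, 2.57, 3.14, 3.14, 3.14, 3.14].

INTERFACE

Orientations are given as [roll, pitch, yaw] about the fixed x, y, z axes, in that order (R = Rz(yaw) Ry(pitch) Rx(roll)).
In Python, from plant import bot gives the robot as it stands. The module is installed in compiled form; this text tells all that it offers.
- The arm moves only by the shell command python3 -m pendant 'ROWS'. ROWS is JSON, a list of rows, each a list of 3 entries, a list of its own where there are three numbers: the shift along the world's x, y, z as a fraction of full scale, then the turn, a rotation vector about the world's x, y, z as a fraction of full scale, then the opening, from -1 (shut) to 1 (fully open), so that 0 is half open. In form: [[[tx, ty, tz], [rx, ry, rz], claw], ...]. A call has exactly 10 rows; each row shifts and turns the commanded pose from where the row before left it; what a row does not reach is not made up. Full scale, the value 1, is 30 mm for a shift and 0.12 rad for a turn. A row lasts 1/12 s, in which the tool goes at most 41.7 mm and 7.16 degrees, less where a joint would pass 70% of its speed; a pose out of reach is approached as far as the arm can. A call with a number of a shift or a turn outside -1 to 1 is refused whole. A call with a gripper value outside its range is refused whole. The fingers move at their own pace and stop on an object; the grip force is fixed at half the most. Time passes only in rows, so rows that do not move let the fingers close, or fill a call up. It gives the time, the measured TCP pose, the force, the opening and the grip force at its end, in the units of the state.
- bot.get_obs(): the state, without advancing time (a new reading comes with each control period).
- bot.capture(name): name is "scene" or "top"; returns the picture (420x560x3 uint8, blue, green, red); there is no depth.
- bot.camera_params(name): a dict with "fovy" (degrees; the focal length in pixels is half the picture's height over the tangent of half this angle, whatever the lens; pixels are square), "cx", "cy" (the principal point, pixels), "camera_from_world" (4x4, takes a point from world to camera coordinates). Camera axes: x right, y down, z forward; pixel columns grow to the right and rows downward; lengths in mm; the calibration is good to about 2 mm. A picture is of the moment at which its call begins. camera_params takes no time and is no camera call.
- bot.close_job(): hands the job in; it is judged then, once.
The state is a dict: "time": time; "joint_positions": joint angles; "dq": joint speeds; "tau": joint torques, N m; "tool_pos": TCP position; "tcp_rot": TCP orientation; "contact_force": force on the tool from outside, world axes, zero at the start; "moment": the same for the moment, N m; "grip_width": finger opening in mm; "finger_force": force on a finger pad.
Only numpy, scipy, OpenCV 4.12 (cv2) and the standard library are available. Lean on these libraries where they do the work, as an engineer would, in place of code of your own. Each camera call takes 0.05 s, during which the arm holds its last target. There are 200 camera calls.

## Working session

There is one attempt and no reset: what is moved stays moved. The work goes in short steps, Python scripts to look and compute and a shell command to move; the robot and the scene stay as the last step left them, time stands still between calls to the robot, and variables do not carry over. Pictures are saved under pics/ and viewed, at most 10 in all, crops included, and the job is handed in when it is done.

```bash
mkdir -p pics; python3 - <<'E'
from plant import bot
import cv2
for n in("scene","top"):
    cv2.imwrite(f"pics/{n}0.png",bot.capture(n)); p=bot.camera_params(n); print(n,p)
print(bot.get_obs())
E
```

```text
scene {'fovy': 46.97411603260468, 'cx': 287.66045543023813, 'cy': 213.31207949349312, 'camera_from_world': array([[-7.58215604e-01,  6.51725592e-01,  1.90486258e-02,
         4.20482811e+02],
       [ 4.01412942e-01,  4.89626168e-01, -7.74037380e-01,
        -1.08074573e+02],
       [-5.13786676e-01, -5.79240855e-01, -6.32853288e-01,
         1.59948318e+03],
       [ 0.00000000e+00,  0.00000000e+00,  0.00000000e+00,
         1.00000000e+00]])}
top {'fovy': 55.90596060486678, 'cx': 274.89348967887094, 'cy': 209.667523180667, 'camera_from_world': array([[ 1.16655540e-02, -9.99721486e-01,  2.05149871e-02,
        -3.27323401e+01],
       [-9.90194343e-01, -1.44057746e-02, -1.38951920e-01,
         5.56893753e+02],
       [ 1.39208754e-01, -1.86928731e-02, -9.90086612e-01,
         1.22012430e+03],
       [ 0.00000000e+00,  0.00000000e+00,  0.00000000e+00,
         1.00000000e+00]])}
{'time': 0.1, 'joint_positions': array([ 1.02100518e+00,  3.42686822e-01,  1.52488039e+00, -3.84438308e-05,
        1.27539137e+00, -1.46029938e-01]), 'dq': array([ 7.13539998e-04, -6.28457761e-04, -3.52598516e-03, -6.92223962e-04,
       -5.29254083e-05, -2.03571381e-03]), 'tau': array([ 1.79900504e-03, -4.32005239e+01, -2.44696033e+01,  7.20361085e-02,
        5.25791163e-02, -5.23293409e-05]), 'tool_pos': array([206.09720748, 482.50703215, 243.1112545 ]), 'tcp_rot': array([-3.14023591e+00, -1.62386639e-04,  2.73784256e+00]), 'contact_force': array([ 0.22320255,  1.17452693, -0.02468576]), 'moment': array([ 0.05584806,  0.02950812, -0.01164996]), 'finger_force': 0.0, 'grip_width': 92.01464304845643}
```

View pics/scene0.png

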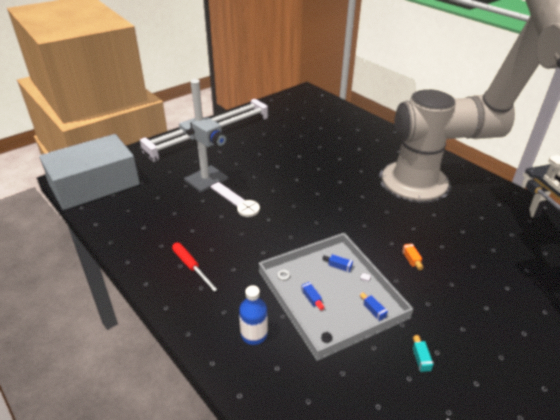

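View pics/top0.png

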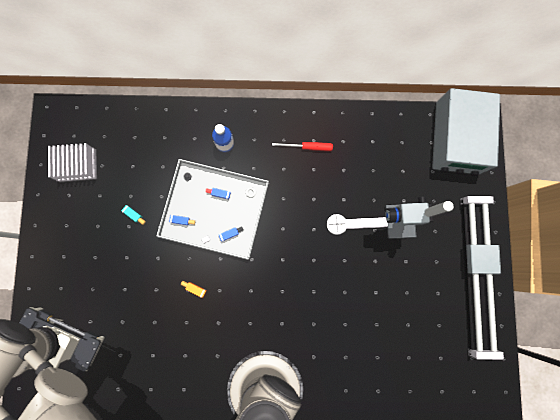

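The top view shows the brass-nosed part at about (183,220), with its nose to the right, the cross disc at (337,224) and the lens at about (395,215). In the scene view the part is at (375,307), the disc at (249,208) and the lens at (218,138).

```bash
python3 - <<'E'
import cv2,numpy as np
t=cv2.imread("pics/top0.png");s=cv2.imread("pics/scene0.png")
def c(im,x,y,w,h,f):return cv2.resize(im[y:y+h,x:x+w],(w*f,h*f),interpolation=cv2.INTER_CUBIC)
a=c(t,320,185,140,65,5); b=c(s,180,75,90,145,4)
cv2.imwrite("pics/ct.png",a);cv2.imwrite("pics/cs.png",b)
cv2.imwrite("pics/cp.png",np.hstack([c(t,160,195,50,50,7),c(s,350,280,50,50,7)]))
E
```

```text
(no output)
```

View pics/ct.png

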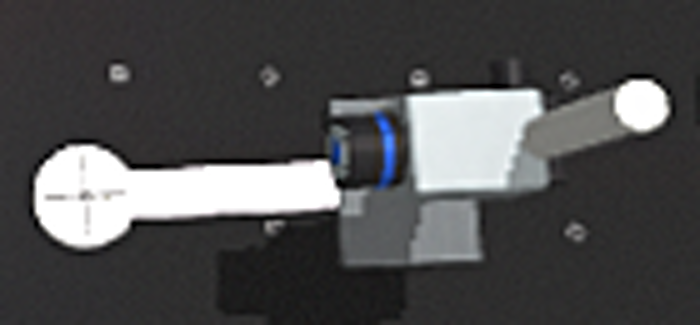

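View pics/cs.png

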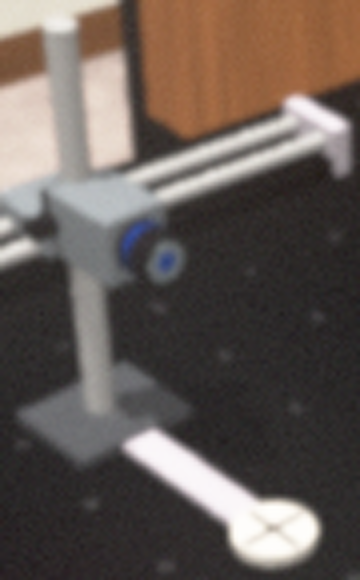

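View pics/cp.png

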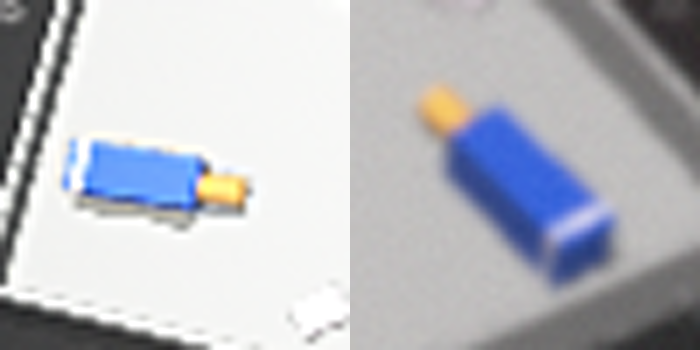

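The crops put the cross centre at top (337,224.2) / scene (248.5,207.5) and the lens face at top (387.6,215.4) / scene (221.7,140.4). The part is blue with a brass nose and a white stripe near its rear end.

```bash
cat > h.py <<'E'
import numpy as np,cv2
from plant import bot
def ray(n,uv):
    p=bot.camera_params(n);T=p["camera_from_world"];f=210/np.tan(np.radians(p["fovy"]/2))
    d=T[:3,:3].T@np.array([(uv[0]-p["cx"])/f,(uv[1]-p["cy"])/f,1]);return -T[:3,:3].T@T[:3,3],d/np.linalg.norm(d)
def plane(n,uv,z):
    o,d=ray(n,uv);return o+d*(z-o[2])/d[2]
def tri(a,b):
    (o,d),(q,e)=ray("top",a),ray("scene",b)
    k=np.linalg.lstsq(np.c_[d,-e],q-o,rcond=None)[0];x,y=o+k[0]*d,q+k[1]*e
    return (x+y)/2,np.linalg.norm(x-y)
def proj(n,P):
    p=bot.camera_params(n);c=p["camera_from_world"]@np.r_[P,1];f=210/np.tan(np.radians(p["fovy"]/2))
    return c[:2]/c[2]*f+[p["cx"],p["cy"]]
def cen(im,lo,hi,roi):
    x,y,w,h=roi;m=cv2.inRange(cv2.cvtColor(im[y:y+h,x:x+w],cv2.COLOR_BGR2HSV),lo,hi)
    M=cv2.moments(m,True);return np.array([M["m10"]/M["m00"]+x,M["m01"]/M["m00"]+y]),M["m00"],m
E
python3 - <<'E'
from h import *
np.set_printoptions(precision=1,suppress=True)
t=cv2.imread("pics/top0.png");s=cv2.imread("pics/scene0.png")
B=((100,120,60),(130,255,255));Y=((10,100,80),(30,255,255))
rt=(160,195,50,50);rs=(350,280,50,50)
for n,im,r in(("top",t,rt),("scene",s,rs)):
    b,ab,mb=cen(im,*B,r);y,ay,my=cen(im,*Y,r)
    pts=np.argwhere(my)[:,::-1]+r[:2]
    print(n,"blue",b,ab,plane(n,b,29 if n=="top" else 22),"brass",y,ay,plane(n,y,21),cv2.minAreaRect((np.argwhere(mb)[:,::-1]+r[:2]).astype(np.float32)))
# manual: stereo corners & nose
print("disc",plane("top",(337,224.2),10),plane("scene",(248.5,207.5),10),tri((337,224.2),(248.5,207.5)))
print("lens",tri((387.6,215.4),(221.7,140.4)))
L=[plane("top",(320+x/5,185+y/5),5) for x,y in((140,195),(330,188))];d=L[1]-L[0];print("rail",L,np.degrees(np.arctan2(d[1],d[0])))
print("col",plane("top",(320+641/5,185+105/5),340),plane("scene",(180+61/4,75+24/4),340))
# bar top corners
for x,y in((68,138),(207,155),(201,209),(68,190)):print("t",plane("top",(160+x/7,195+y/7),29))
for x,y in((498,105),(615,207),(548,247),(447,150)):print("s",plane("scene",(350+(x-350)/7,280+y/7),29))
print("nosetip",plane("top",(160+247/7,195+190/7),18),plane("scene",(350+(432-350)/7,280+103/7),17))
E
```

```text
top blue [179.7 219.9] 118.0 [521.3 276.9  29. ] brass [191.2 221.6] 24.0 [517.4 241.6  21. ] ((178.54052734375, 219.7567596435547), (18.412687301635742, 7.233555316925049), 9.462322235107422)
scene blue [374.3 306.5] 234.0 [523.4 280.7  22. ] brass [362.7 295.5] 22.0 [518.6 239.1  21. ] ((375.5000305175781, 307.5000305175781), (25.45584487915039, 11.31370735168457), 45.0)
disc [ 516.6 -228.5   10. ] [ 518.  -223.9   10. ] (array([ 516.2, -228.3,    6.7]), np.float64(2.1469902261330494))
lens (array([ 523.3, -337.8,  192.3]), np.float64(2.21934126203325))
rail [array([ 518.3, -265.4,    5. ]), array([ 524.6, -390.3,    5. ])] -87.10053501170114
col [ 530.2 -442.6  340. ] [ 529.4 -440.4  340. ]
t [537.6 309.2  29. ]
t [530.7 245.9  29. ]
t [506.  247.6  29. ]
t [513.8 308.1  29. ]
s [507.6 255.2  29. ]
s [511.1 310.8  29. ]
s [541.4 307.5  29. ]
s [536.2 257.6  29. ]
nosetip [516.1 229.2  18. ] [515.7 233.7  17. ]
```

```bash
python3 -m pendant '[[[0.8,-0.5,-0.2],[0,0,-0.8],0.09],[[0.8,-0.5,-0.2],[0,0,-0.8],0.09],[[0.8,-0.5,-0.2],[0,0,-0.8],0.09],[[0.8,-0.5,-0.2],[0,0,-0.8],0.09],[[0.8,-0.5,-0.2],[0,0,-0.8],0.09],[[0.8,-0.5,-0.2],[0,0,-0.8],0.09],[[0.8,-0.5,-0.2],[0,0,-0.8],0.09],[[0.8,-0.5,-0.2],[0,0,-0.8],0.09],[[0.8,-0.5,-0.2],[0,0,-0.8],0.09],[[0.8,-0.5,-0.2],[0,0,-0.8],0.09]]'
python3 -m pendant '[[[0.32,-0.22,-0.26],[0,0,-0.34],0.09],[[0.32,-0.22,-0.26],[0,0,-0.34],0.09],[[0.32,-0.22,-0.26],[0,0,-0.34],0.09],[[0.32,-0.22,-0.26],[0,0,-0.34],0.09],[[0.32,-0.22,-0.26],[0,0,-0.34],0.09],[[0.32,-0.22,-0.26],[0,0,-0.34],0.09],[[0.32,-0.22,-0.26],[0,0,-0.34],0.09],[[0.32,-0.22,-0.26],[0,0,-0.34],0.09],[[0,0,0],[0,0,0],0.09],[[0,0,0],[0,0,0],0.09]]'
python3 - <<'E'
from h import *
t=bot.capture("top");s=bot.capture("scene");cv2.imwrite("pics/t1.png",t);cv2.imwrite("pics/s1.png",s)
c=lambda im,x,y:cv2.resize(im[y:y+100,x:x+100],None,fx=4,fy=4,interpolation=2)
cv2.imwrite("pics/c1.png",np.hstack([c(t,130,170),c(s,320,240)]))
o=bot.get_obs();print(o["tool_pos"],o["tcp_rot"],o["grip_width"],o["time"])
E
```

```text
time: 0.93
tool_pos: [447.1, 331.8, 183.0]
tcp_rot: [-3.141, 0.0, 1.773]
contact_force: [0.9, 0.8, -0.5]
grip_width: 49.9
finger_force: 0.0
time: 1.77
tool_pos: [523.2, 279.5, 120.6]
tcp_rot: [-3.14, 0.0, 1.45]
contact_force: [-0.5, -0.2, 1.4]
grip_width: 50.3
finger_force: 0.0
[522.92086284 280.23583969 121.55780832] [ 3.14155097e+00 -2.26467799e-04  1.45184229e+00] 50.255449193508476 1.8667
```

View pics/c1.png

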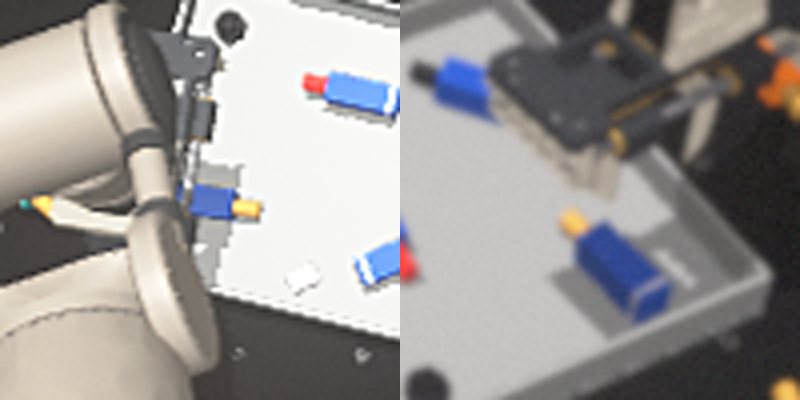

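The gripper is square over the part: the nose points right in the top view, and the fingers are clear of the tray wall and neighbouring parts. I'll descend and close.

```bash
python3 -m pendant '[[[0,0,-0.4],[0,0,0],0.09],[[0,0,-0.4],[0,0,0],0.09],[[0,0,-0.4],[0,0,0],0.09],[[0,0,-0.4],[0,0,0],0.09],[[0,0,-0.4],[0,0,0],0.09],[[0,0,-0.4],[0,0,0],0.09],[[0,0,-0.4],[0,0,0],0.09],[[0,0,-0.37],[0,0,0],0.09],[[0,0,0],[0,0,0],0.09],[[0,0,0],[0,0,0],0.09]]'
python3 -m pendant '[[[0,0,0],[0,0,0],-0.2],[[0,0,0],[0,0,0],-0.4],[[0,0,0],[0,0,0],-1],[[0,0,0],[0,0,0],-1],[[0,0,0],[0,0,0],-1],[[0,0,0],[0,0,0],-1],[[0,0,0],[0,0,0],-1],[[0,0,0],[0,0,0],-1],[[0,0,0],[0,0,0],-1],[[0,0,0],[0,0,0],-1]]'
```

```text
time: 2.7
tool_pos: [522.7, 280.0, 25.7]
tcp_rot: [-3.141, 0.001, 1.452]
contact_force: [0.2, -0.0, -0.2]
grip_width: 50.5
finger_force: 0.0
time: 3.53
tool_pos: [523.2, 280.1, 26.7]
tcp_rot: [3.141, -0.0, 1.451]
contact_force: [-2.0, 0.5, 5.8]
grip_width: 24.0
finger_force: 30.0
```

Gripped: 24.0 mm opening, 30 N on the pads. Next I'll lift and swing to a stand-off 40 mm short of the focus.

```bash
python3 -m pendant '[[[0,0,0.3],[0,0,0],-1],[[0,0,0.5],[0,0,0],-1],[[0,0,0.6],[0,0,0],-1],[[0,0,0.7],[0,0,0],-1],[[0,0,0.7],[0,0,0],-1],[[0,0,0.7],[0,0,0],-1],[[0,0,0.7],[0,0,0],-1],[[0,0,0.7],[0,0,0],-1],[[0,0,0.6],[0,0,0],-1],[[0,0,0.4],[0,0,0],-1]]'
python3 -m pendant '[[[0,-0.3,0],[0,0,0.07],-1],[[0,-0.5,0],[0,0,0.07],-1],[[0,-0.7,0],[0,0,0.07],-1],[[0,-0.7,0],[0,0,0.07],-1],[[-0.04,-0.7,0],[0,0,0.07],-1],[[-0.04,-0.7,0],[0,0,0.07],-1],[[-0.04,-0.7,0],[0,0,0.07],-1],[[-0.04,-0.7,0],[0,0,0.07],-1],[[-0.04,-0.7,0],[0,0,0.07],-1],[[-0.04,-0.7,0],[0,0,0.07],-1]]'
python3 -m pendant '[[[-0.04,-0.7,0],[0,0,0.09],-1],[[-0.04,-0.7,0],[0,0,0.09],-1],[[-0.04,-0.7,0],[0,0,0.09],-1],[[-0.04,-0.7,0],[0,0,0.09],-1],[[0,-0.7,0],[0,0,0.09],-1],[[0,-0.7,0],[0,0,0.09],-1],[[0,-0.7,0],[0,0,0.09],-1],[[0,-0.7,0],[0,0,0.09],-1],[[0,-0.7,0],[0,0,0.09],-1],[[0,-0.6,0],[0,0,0],-1]]'
python3 -m pendant '[[[0,-0.4,0],[0,0,0],-1],[[0,-0.2,0],[0,0,0],-1],[[0,0,0],[0,0,0],-1],[[0,0,0],[0,0,0],-1],[[0,0,0],[0,0,0],-1],[[0,0,0],[0,0,0],-1],[[0,0,0],[0,0,0],-1],[[0,0,0],[0,0,0],-1],[[0,0,0],[0,0,0],-1],[[0,0,0],[0,0,0],-1]]'
python3 - <<'E'
from h import *
t=bot.capture("top");s=bot.capture("scene");cv2.imwrite("pics/t2.png",t);cv2.imwrite("pics/s2.png",s)
c=lambda im,x,y:cv2.resize(im[y:y+130,x:x+100],None,fx=4,fy=4,interpolation=2)
cv2.imwrite("pics/c2.png",np.hstack([c(t,290,160),c(s,190,100)]))
o=bot.get_obs();print(o["tool_pos"],o["tcp_rot"],o["grip_width"],o["time"])
E
```

```text
time: 4.37
tool_pos: [523.4, 280.1, 205.5]
tcp_rot: [3.139, -0.001, 1.451]
contact_force: [1.4, 0.4, -2.3]
grip_width: 23.5
finger_force: 30.0
time: 5.2
tool_pos: [514.9, 86.4, 202.2]
tcp_rot: [-3.14, 0.0, 1.536]
contact_force: [0.4, 0.1, -1.8]
grip_width: 24.0
finger_force: 30.0
time: 6.03
tool_pos: [510.0, -120.7, 202.2]
tcp_rot: [-3.14, -0.0, 1.633]
contact_force: [0.1, 0.7, -1.7]
grip_width: 23.4
finger_force: 30.0
time: 6.87
tool_pos: [511.1, -136.8, 203.3]
tcp_rot: [3.141, 0.0, 1.633]
contact_force: [0.4, -0.1, -1.3]
grip_width: 24.2
finger_force: 30.0
[ 511.08948824 -136.89827185  203.25596192] [3.14147849e+00 1.66828185e-05 1.63275366e+00] 23.627021445513705 6.9667
```

View pics/c2.png

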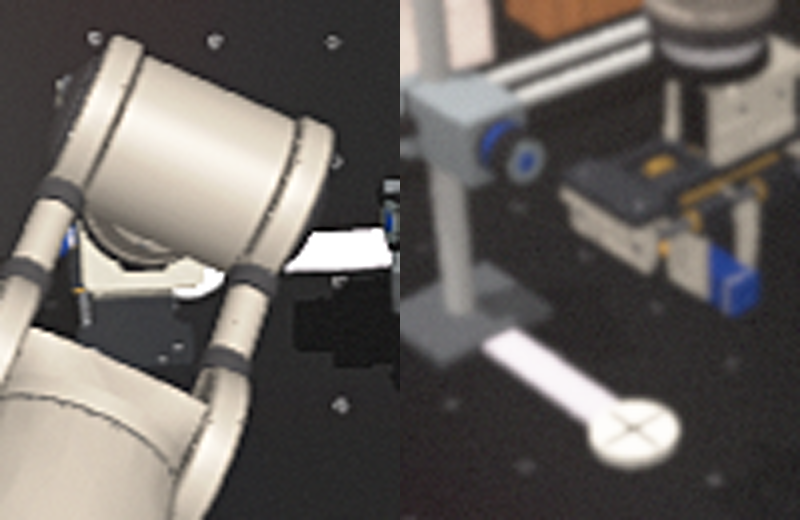

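Both views hide the nose behind the gripper here. I'll swing back over the open area at the same height and yaw, where the top camera can see the nose tip, to measure the grip offset.

```bash
python3 -m pendant '[[[0,0.3,0],[0,0,0],-1],[[0,0.6,0],[0,0,0],-1],[[0,0.8,0],[0,0,0],-1],[[0,0.8,0],[0,0,0],-1],[[0,0.8,0],[0,0,0],-1],[[0,0.8,0],[0,0,0],-1],[[0,0.8,0],[0,0,0],-1],[[0,0.8,0],[0,0,0],-1],[[0,0.8,0],[0,0,0],-1],[[0,0.8,0],[0,0,0],-1]]'
python3 -m pendant '[[[0,0.8,0],[0,0,0],-1],[[0,0.8,0],[0,0,0],-1],[[0,0.8,0],[0,0,0],-1],[[0,0.8,0],[0,0,0],-1],[[0,0.8,0],[0,0,0],-1],[[0,0.8,0],[0,0,0],-1],[[0,0.8,0],[0,0,0],-1],[[0,0.6,0],[0,0,0],-1],[[0,0.4,0],[0,0,0],-1],[[0,0.2,0],[0,0,0],-1]]'
python3 -m pendant '[[[0,0,0],[0,0,0],-1],[[0,0,0],[0,0,0],-1],[[0,0,0],[0,0,0],-1],[[0,0,0],[0,0,0],-1],[[0,0,0],[0,0,0],-1],[[0,0,0],[0,0,0],-1],[[0,0,0],[0,0,0],-1],[[0,0,0],[0,0,0],-1],[[0,0,0],[0,0,0],-1],[[0,0,0],[0,0,0],-1]]'
python3 - <<'E'
from h import *
t=bot.capture("top");s=bot.capture("scene");cv2.imwrite("pics/t3.png",t);cv2.imwrite("pics/s3.png",s)
o=bot.get_obs();P=o["tool_pos"];print(P,o["tcp_rot"],o["grip_width"],o["time"])
yaw=o["tcp_rot"][2]+np.pi;d=np.array([np.cos(yaw),np.sin(yaw),0]);ax=P+[0,0,-9.2]
a=proj("top",ax+50*d);b=proj("scene",ax-30*d);print("pred nose top",a,"pred rear scene",b)
c=lambda im,q:cv2.resize(im[int(q[1])-25:int(q[1])+25,int(q[0])-25:int(q[0])+25],None,fx=8,fy=8,interpolation=2)
print(a.astype(int)-25,b.astype(int)-25)
cv2.imwrite("pics/c3.png",np.hstack([c(t,a),c(s,b)]))
E
```

```text
time: 7.8
tool_pos: [510.7, 83.8, 203.3]
tcp_rot: [3.141, -0.0, 1.633]
contact_force: [-1.3, -0.0, -2.2]
grip_width: 23.9
finger_force: 30.0
time: 8.63
tool_pos: [510.5, 287.8, 203.0]
tcp_rot: [-3.141, -0.0, 1.634]
contact_force: [0.7, -0.7, -1.7]
grip_width: 23.9
finger_force: 30.0
time: 9.47
tool_pos: [511.1, 286.0, 203.2]
tcp_rot: [3.141, 0.0, 1.633]
contact_force: [-0.3, -0.6, -1.3]
grip_width: 24.0
finger_force: 30.0
[511.04942747 286.00402244 203.23097132] [3.14154527e+00 5.09315337e-05 1.63263086e+00] 23.481099167525368 9.5667
pred nose top [181.38195003 215.96715251] pred rear scene [401.91829638 260.52669682]
[156 190] [376 235]
```

View pics/c3.png

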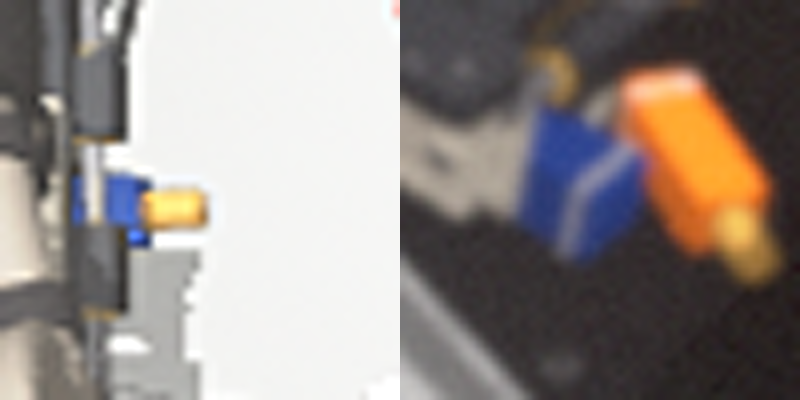

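In the top crop the brass tip is at about (181.6,215.6) against a prediction of (181.4,216.0). In the scene crop the rear face centre is at about (402.1,260.2) against (401.9,260.5). So the TCP sits at the bar centre within 1–2 mm and the calibration holds here. I'll refine the lens height.

```bash
python3 - <<'E'
from h import *
np.set_printoptions(precision=1,suppress=True)
t=cv2.imread("pics/top0.png");s=cv2.imread("pics/scene0.png")
# disc: white blobs, ellipse fit ; blue lens parts
for n,im,r,br in(("top",t,(323,205,23,40),None),("scene",s,(233,195,32,26),None)):
    x,y,w,h=r;g=cv2.cvtColor(im[y:y+h,x:x+w],6);m=(g>(130)).astype(np.uint8)
    m=cv2.morphologyEx(m,3,np.ones((3,3)));k=cv2.findContours(m,0,1)[0];k=max(k,key=cv2.contourArea)
    print(n,cv2.boundingRect(k),np.add(cv2.boundingRect(k)[:2],r[:2]))
T=[(337-.4,224.2-.4),(387.6-.4,215.4-.4)];S=[(248.5-.4,207.5-.4),(221.7-.4,140.4-.4)]
print("lens tri",tri(T[1],S[1]))
yaw=np.radians(-86.8);d=np.array([np.cos(yaw),np.sin(yaw),0])
for n,q in(("top",T),("scene",S)):
    D=plane(n,q[0],10);zs=np.arange(180,261,.5)
    e=[np.linalg.norm(proj(n,np.r_[(D+110*d)[:2],z])-q[1]) for z in zs];i=np.argmin(e)
    print(n,"disc",D,"best z",zs[i],"px err",e[i],"plane192",plane(n,q[1],192),plane(n,q[1],195))
# lens glass blue blob in scene & top
for n,im,r in(("top",t,(380,205,12,20)),("scene",s,(216,133,12,14))):
    print(n,*cen(im,(95,90,50),(130,255,255),r)[:2])
E
```

```text
top (4, 9, 19, 21) [327 214]
scene (0, 0, 27, 22) [233 195]
lens tri (array([ 524.6, -336.5,  194.5]), np.float64(0.884413231753006))
top disc [ 517.9 -227.2   10. ] best z 195.0 px err 0.31914766590214433 plane192 [ 525.3 -337.6  192. ] [ 524.9 -336.7  195. ]
scene disc [ 517.8 -226.2   10. ] best z 194.5 px err 0.15827080016293063 plane192 [ 522.2 -339.6  192. ] [ 524.9 -335.3  195. ]
top [386.5 215. ] 10.0
scene [221.  140.2] 10.0
```

The two views now agree: disc at (517.9, -226.7), lens height 194.7 mm, yaw -86.6°. The TCP target is (514.4, -176.6, 203.9).

```bash
python3 -m pendant '[[[0,-0.3,0],[0,0,0],-1],[[0,-0.6,0],[0,0,0],-1],[[0,-0.8,0],[0,0,0],-1],[[0,-0.8,0],[0,0,0],-1],[[0,-0.8,0],[0,0,0],-1],[[0,-0.8,0],[0,0,0],-1],[[0,-0.8,0],[0,0,0],-1],[[0,-0.8,0],[0,0,0],-1],[[0.05,-0.8,0.01],[0,0,0],-1],[[0.06,-0.8,0.01],[0,0,0],-1]]'
python3 -m pendant '[[[0,-0.8,0],[0,0,0],-1],[[0,-0.8,0],[0,0,0],-1],[[0,-0.8,0],[0,0,0],-1],[[0,-0.8,0],[0,0,0],-1],[[0,-0.8,0],[0,0,0],-1],[[0,-0.8,0],[0,0,0],-1],[[0,-0.8,0],[0,0,0],-1],[[0,-0.8,0],[0,0,0],-1],[[0,-0.6,0],[0,0,0],-1],[[0,-0.4,0],[0,0,0],-1]]'
python3 -m pendant '[[[0,-0.3,0],[0,0,0],-1],[[0,-0.2,0],[0,0,0],-1],[[0,-0.1,0],[0,0,0],-1],[[0,-0.1,0],[0,0,0],-1],[[0,-0.02,0],[0,0,0],-1],[[0,0,0],[0,0,0],-1],[[0,0,0],[0,0,0],-1],[[0,0,0],[0,0,0],-1],[[0,0,0],[0,0,0],-1],[[0,0,0],[0,0,0],-1]]'
python3 - <<'E'
from h import *
s=bot.capture("scene");o=bot.get_obs();P=o["tool_pos"];print(P,o["tcp_rot"],o["grip_width"],o["time"])
yaw=o["tcp_rot"][2]+np.pi;d=np.array([np.cos(yaw),np.sin(yaw),0]);ax=P+[0,0,-9.2];print("nose",ax+50.2*d)
b=proj("scene",ax-30*d);o=b.astype(int)-[60,40];print("rear in crop",(b-o+.5)*6, "nose",(proj("scene",ax+50.2*d)-o+.5)*6)
cv2.imwrite("pics/c4.png",cv2.resize(s[o[1]:o[1]+80,o[0]:o[0]+100],None,fx=6,fy=6,interpolation=2))
E
```

```text
time: 10.4
tool_pos: [514.0, 65.3, 204.0]
tcp_rot: [3.141, 0.0, 1.633]
contact_force: [0.9, -0.1, -1.8]
grip_width: 23.6
finger_force: 30.0
time: 11.23
tool_pos: [513.9, -157.3, 203.9]
tcp_rot: [3.141, 0.001, 1.631]
contact_force: [-0.1, 1.0, -1.1]
grip_width: 23.7
finger_force: 30.0
time: 12.07
tool_pos: [514.4, -176.4, 203.9]
tcp_rot: [3.141, 0.0, 1.633]
contact_force: [-0.4, -0.4, -1.8]
grip_width: 23.5
finger_force: 30.0
[ 514.3869353  -176.38877931  203.86097134] [ 3.14150509e+00 -4.95478873e-06  1.63294824e+00] 23.6001415833234 12.1167
nose [ 517.50495311 -226.49185272  194.66097134]
rear in crop [365.23026211 248.21667253] nose [248.6843152  176.93105719]
```

View pics/c4.png

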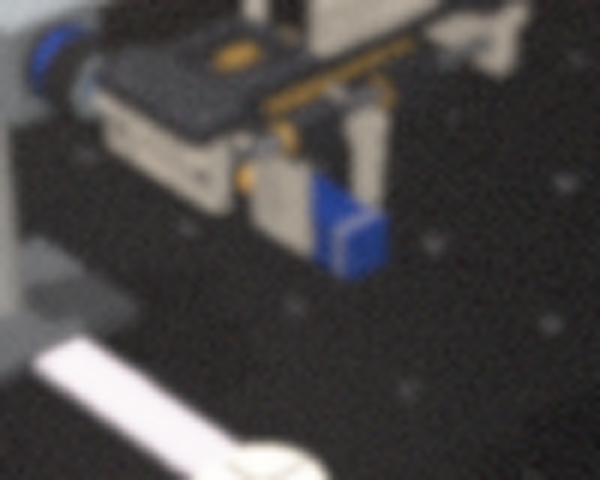

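The rear face is at about (364,245) against a predicted (365,248), and the brass tip at about (246,180) against (249,177). The part is level and on target, and the gripper is clear of the camera, so I'm handing in.

```bash
python3 -c "
from plant import bot
print(bot.close_job())"
```

```text
the job is handed in; nothing more can be done
None
```

The job is handed in at about 12 s: the gripper is holding the brass-nosed collimator level and steady, its nose pointing into the lens and the nose face within about 1–2 mm of the focus point by my measurements.

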